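# Clear the gauge block out of a caliper stand and measure a turned stub

### The job

The gauge block from the last caliper check still stands between the jaws of the caliper on the sloping stand: put it back into its open wooden case. Then set the turned steel stub, collar down, flat on the work rest between the jaws, and slide the moving jaw gently shut until you feel both jaws press on the collar. Let go and leave it so, ready to be read.

Things in the scene. Friction and masses are not known exactly. Their poses are not given: they have to be found in the camera images.
- caliper: Steel vernier caliper, 172 mm long, fixed on a sloping grey stand (35 degrees, low side to the robot). Origin under it, 62 mm above the bench. Its x points up the slope away from the robot, y along the beam to the left, z square out of the slope. Beam: x 1 to 17, z 2 to 6 mm. Both long jaws reach down the slope to x -29 mm, z 2 to 6 mm.
- stand: Grey folded-plate stand under the caliper, foot plate 140 x 192 mm on the bench; origin under the caliper's origin at bench height. Its sloping plate is at z -20 mm of the caliper's frame. A saddle with a screw holds each end of the beam (caliper y -86 to -68 and 73 to 87, up to z 15 mm).
- frame_gauge: Bystander, fixed: tall grey slide gauge on the bench to the left of the stand, between it and the stub. Origin under its middle; it takes up about 120 mm either way along the world's x and 57 mm either way along y, and is 276 mm high: go round in front of it (robot side) or over it.
- slide_gauge_b: Bystander, fixed: lower grey slide gauge close to the right of the stand, between it and the case. Origin under its middle; about 116 mm either way along the world's x, 70 mm either way along y, 148 mm high.
- lamp (a point): Middle of the lower front edge of the black lamp bar, which hangs over the caliper on a rod at each end (caliper frame: x 125 to 170, y -96 to 96, z 150 to 168 mm; rods at y 89 and -89). A hand straight down on the caliper meets it; one that comes square to the slope, tilted 35 degrees, passes in front of it. Caliper axes.
- fixed_face (a point): Point on the measuring face of the fixed (left) jaw, which looks to -y: caliper frame (-21, 72.5, 4) mm; caliper axes.
- rest (a point): Point on top of the flat aluminium work rest between the jaws: caliper frame (-20.5, 46, -4) mm, caliper axes (z square out of the slope). The rest spans caliper x -41 to 10, y 24 to 74 mm, all at z -4 mm; a round dowel standing 5 mm proud crosses its low edge as a ledge, from x -41 mm down.
- slider (a point): The moving jaw's slider, the flat carriage on the beam: 23 mm across (caliper x -3 to 20), z 1 to 8 mm, reaching from 12 mm to the -y side of this point to 38 mm to its +y side, where the moving jaw's face is (looks to +y). Midway across. To move it, pinch its two long sides at this point. 20 mm free below it beside the beam, up to y 24 mm where the rest begins. Caliper axes.
- caliper_jaw (a joint): Opening of the caliper in m: 0 shut, up to 0.08; grows as the slider moves to -y of the caliper. The gap between the jaws is this plus 2 mm. It slides with about 0.6 N of friction and stays where it is left.
- block_center (a point): Centre of the lapped steel gauge block, 9 x 35 x 30 mm (own x, y, z), 74 g. It stands on the work rest against the dowel with its 30 mm along the slope's normal, its 35 mm up and down the slope and its 9 mm along the beam: its upper 18 mm stand clear above the jaws.
- case_floor (a point): Middle of the green lined floor of the small wooden gauge case (70 x 120 mm, fixed to the bench), 20 mm above the bench, z up. Inside 55 mm (x) by 110 mm (y), rim 5 mm above this floor. Two slats 3 mm high cross it at y 19 and -19 mm; a smaller block lies beyond the -y one (9 mm high). The middle is free. The open lid stands along the far (+x) side, leaning back, 90 mm high.
- stub_collar (a point): The turned steel stub, 42 mm high, 170 g: collar 32 mm in diameter and 18 mm high at the bottom, spigot 20 mm in diameter and 24 mm high above it. This point is on its axis half-way up the collar (9 mm above its foot); z along the axis, towards the spigot. It starts upright on the bench.
- stub_spigot (a point): On the stub's axis, half-way up what is free of the spigot, 31 mm above its foot: the place to grasp it.
Mind the look-alikes: they are no part of the job. What is shaped like the part that bears stub_collar but pink or yellow is not meant.

How it is judged:
By the outcome, as a careful person would: the job done as asked, in the order asked, and still so for the second after the job is handed in, with the robot touching nothing.
It also fails if it takes over 72 s, if anything falls off the work surface, if the arm or the gripper's body presses on something with over 40 N, if the wrist force passes 120 N, or if a joint passes its speed limit or range.

### The arm

A 6-joint arm with a two-finger parallel gripper is mounted at the origin on the work surface; the furniture and walls round the work are solid. World frame = base frame: x ahead of the robot, y to its left, z up, the work surface at z = 0. Lengths are in mm, angles in rad, forces in N, time in s.
With the tool pointing down it reaches from about 250 to 775 mm from the base axis. Payload 8.9 kg.
Tool frame: the origin (TCP) lies on the centre line of the jaws, within the pads' length; the fingertips stand nose_length ahead of it and the grasp point (between the pads) lies 8 mm behind it (nose_length is the distance from the TCP to the fingertips, in mm); y points along the fingers, z is the direction in which the jaws open and shut, and the axes are right-handed (so a half turn about y gives the same grasp; the last joint's range is limited). The gripper opens to 85 mm and grips with 20 to 120 N. Pads are 22 mm wide; open, the fingers measure 114 mm over their backs; the gripper's body (76 mm by 85 mm) begins 54 mm behind the grasp point. The pads swing forward as they close: fully open they stand 13 mm farther back than shut.
Start: joints at [-1.354, 0.291, -0.153, 1.127, 0, 1.431], TCP at [182.88, -492.116, 242.305] pointing down, gripper open.
Joint ranges: [-2.52, 2.52], [-0.91, 1.74], [-1.3, 1.37], [-1.96, 2.02], [-1.52, 1.47], [-3.14, 3.14]. Speed limits (rad/s): [2.22, 2.22, 2.79, 3.14, 3.14, 3.14].

### API

Orientations are given as a 3x3 rotation matrix whose columns are the frame's x, y, z axes.
In Python, from station import get_state, capture, sign_off, spot_in, place_of, nose_length gives the robot as it stands.
- The arm moves only by the tool jog_arm, never from a script. Its argument "plan" is a list of rows, each a list of 2 entries, a list of its own where there are three numbers: the shift along the world's x, y, z in m, then the turn, a rotation vector about the world's x, y, z in rad. A call has 1 to 12 rows; each row shifts and turns the commanded pose from where the row before left it; what a row does not reach is not made up. A row lasts 1/12 s, in which the tool goes at most 41.7 mm and 7.16 degrees, less where a joint would pass 70% of its speed; a pose out of reach is approached as far as the arm can. A call with a gripper value outside its range is refused whole. "hand" is the finger opening in m, from 0 to 0.0854, set as the call begins (left out, the last holds). The fingers move at their own pace and stop on an object; "grip_force" is the grip in N (left out, the last holds). Time passes only in rows, so rows that do not move let the fingers close. It gives the time, the measured TCP pose, the force and the opening at its end, in the units of the state.
- get_state(): the state, without advancing time (a new reading comes with each control period).
- capture(name): name is "side" or "top" or "wrist"; returns a dict with "img" (420x560x3 uint8, red, green, blue), "fx", "fy", "cx", "cy" (pixels), "extrinsics" (4x4, takes a point from camera to world coordinates). Camera axes: x right, y up, looking along -z (the intrinsics and any distortion apply to the point x, -y, -z); pixel columns grow to the right and rows downward; lengths in mm; the calibration is good to about 2 mm. The wrist camera is an equidistant fisheye: a pixel r from the principal point sees the ray r / f radians off the axis. A picture is of the moment at which its call begins. There is no depth.
- sign_off(): hands the job in, once; it reports no verdict.
Trained networks look in a picture, given as the dict that the camera call returned (one of the last four; its "shot" number tells which), for a name from the list of things; names that differ only in an ending like _2 or _b are one class to them, and where a whole thing is asked for, a point or a joint stands for the part that bears it (a point fixed in the world has none). Each returns a list of dicts, best first, with "conf" (0 to 1); they miss things now and then, are a little off and sometimes report something else, mostly with a low value. They report only what shows in the picture. A call takes as long as a camera call. They do not tell look-alikes from the thing itself.
- spot_in(picture, query): "box" ([left, top, right, bottom] in pixels, round what is visible of it).
- place_of(picture, query): "xy" ([column, row] in pixels: a listed point, or the origin of a listed thing).
The state is a dict: "clock": time; "joint_pos": joint angles; "joint_velocities": joint speeds; "joint_torque": joint torques, N m; "ee_pos": TCP position; "ee_rot": TCP orientation; "force": force on the tool from outside, world axes, zero at the start; "wrist_torque": the same for the moment, N m; "grip_width": finger opening in mm.
Only numpy, scipy, OpenCV 4.12 (cv2) and the standard library are available. Lean on these libraries where they do the work, as an engineer would, in place of code of your own. Each camera call takes 0.05 s, during which the arm holds its last target. There are 200 camera calls.

## Working session

There is one attempt and no reset: what is moved stays moved. The work goes in short steps, Python scripts to look and compute and a tool call to move; the robot and the scene stay as the last step left them, time stands still between calls to the robot, and variables do not carry over. Pictures are saved under pics/ and viewed, about 8 in all and at most 12, crops included, and the job is handed in when it is done.

Besides the shell and the picture viewer there is one more tool, called after "Call:" as a command line: name --argument value ..., lists and objects as JSON in quotes. jog_arm: Moves the arm, as the interface text tells. Its arguments: {"type":"object","properties":{"plan":{"type":"array"},"hand":{"type":"number"},"grip_force":{"type":"number"}},"required":["plan"]}

```bash
ls; mkdir -p pics
cat > h.py <<'E'
import numpy as np, cv2, json
from station import *
def ray(p,xy):
    u=(xy[0]-p["cx"])/p["fx"]; v=(xy[1]-p["cy"])/p["fy"]
    if p.get("name")=="wrist":
        r=np.hypot(u,v); s=np.sin(r)/r if r>1e-9 else 1; d=np.array([u*s,-v*s,-np.cos(r)])
    else: d=np.array([u,-v,-1.0])
    E=np.array(p["extrinsics"]); d=E[:3,:3]@d
    return E[:3,3],d/np.linalg.norm(d)
def cap(n):
    p=capture(n); p["name"]=n; return p
def atz(p,xy,z):
    o,d=ray(p,xy); return o+d*(z-o[2])/d[2]
def tri(rs):
    A=np.zeros((3,3));b=np.zeros(3)
    for o,d in rs:
        M=np.eye(3)-np.outer(d,d);A+=M;b+=M@o
    x=np.linalg.solve(A,b)
    return x,[np.linalg.norm((np.eye(3)-np.outer(d,d))@(x-o)) for o,d in rs]
def save(p,f,crop=None,s=1):
    im=p["img"][...,::-1]
    if crop: im=im[crop[1]:crop[3],crop[0]:crop[2]]
    cv2.imwrite("pics/"+f,cv2.resize(im,None,fx=s,fy=s,interpolation=cv2.INTER_CUBIC))
E
python3 - <<'E'
from h import *
np.set_printoptions(precision=1,suppress=True)
print(get_state(), nose_length if not callable(nose_length) else nose_length())
P={n:cap(n) for n in("side","top")}
print({k:v for k,v in P["top"].items() if k!="img"})
for q in ["caliper","stand","frame_gauge","slide_gauge_b","lamp","fixed_face","rest","slider","block_center","case_floor","stub_collar","stub_spigot"]:
    L={n:place_of(P[n],q) for n in P}
    print(q,[(n,[(np.round(x["xy"],1),round(x["conf"],2)) for x in L[n][:3]]) for n in L])
    if L["side"] and L["top"]:
        x,e=tri([ray(P[n],L[n][0]["xy"]) for n in P]); print("   ",x,e)
im=np.hstack([P["top"]["img"],P["side"]["img"]])
save(P["top"],"t0.png",s=1.4);save(P["side"],"s0.png",s=1.4)
E
```

```text
pics
{'clock': 0.0, 'joint_pos': array([-1.4,  0.3, -0.2,  1.1,  0. ,  1.4]), 'joint_velocities': array([ 0.,  0., -0.,  0., -0., -0.]), 'joint_torque': array([ -0. , -53.7,  33.1,   0. ,   0. ,  -0. ]), 'ee_pos': array([ 182.8, -491.7,  241.7]), 'ee_rot': array([[-0.9, -0. ,  0.3],
       [-0.3,  0. , -0.9],
       [-0. , -1. , -0. ]]), 'force': array([-0.2,  0.4,  0.7]), 'wrist_torque': array([-0.1, -0. ,  0. ]), 'grip_width': 85.35329745543947} 11.0
{'fx': 506.15546940857587, 'fy': 506.15546940857587, 'cx': 282.43449287601226, 'cy': 210.94920536446176, 'extrinsics': array([[  -0. ,    1. ,   -0.2,  155.4],
       [  -1. ,   -0. ,   -0. ,   72.8],
       [  -0. ,    0.2,    1. , 1521.4],
       [   0. ,    0. ,    0. ,    1. ]]), 'shot': 2, 'name': 'top'}
caliper [('side', [(array([263.4, 249. ]), 0.4)]), ('top', [(array([287.4, 196.9]), 0.95)])]
    [493.7  54.6  51.2] [np.float64(3.8495430465286686), np.float64(3.8495430465285434)]
stand [('side', [(array([267.3, 263.1]), 0.92)]), ('top', [(array([287.2, 202.9]), 0.86), (array([275.9, 205.7]), 0.52)])]
    [484.6  57.3  -0.5] [np
[... 835 characters left out ...]
053507885576), np.float64(45.7905350788556)]
case_floor [('side', []), ('top', [])]
stub_collar [('side', [(array([361.2, 326.6]), 0.66), (array([374. , 295.7]), 0.59), (array([362.7, 310.5]), 0.46)]), ('top', [(array([170.3, 206.1]), 0.54), (array([155.5, 184.9]), 0.52), (array([169.1, 228.1]), 0.48)])]
    [492.8 427.3 -40.5] [np.float64(0.6188382695278658), np.float64(0.6188382695275965)]
stub_spigot [('side', [(array([362.1, 304.7]), 0.7), (array([362.5, 315.5]), 0.63), (array([376.9, 289.7]), 0.49)]), ('top', [(array([151.2, 186.9]), 0.63), (array([169.4, 226.6]), 0.5), (array([168.9, 206.1]), 0.39)])]
    [533.5 458.   61.7] [np.float64(4.134977115462709), np.float64(4.13497711546256)]
```

View pics/t0.png

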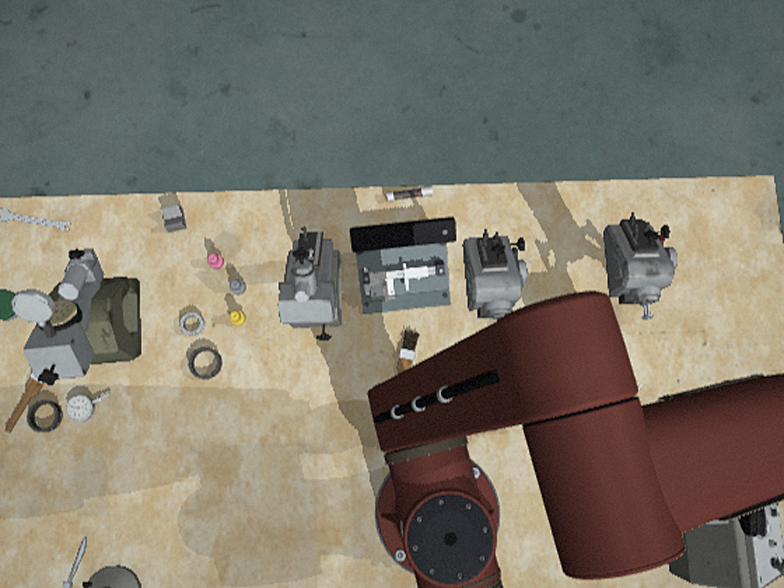

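View pics/s0.png

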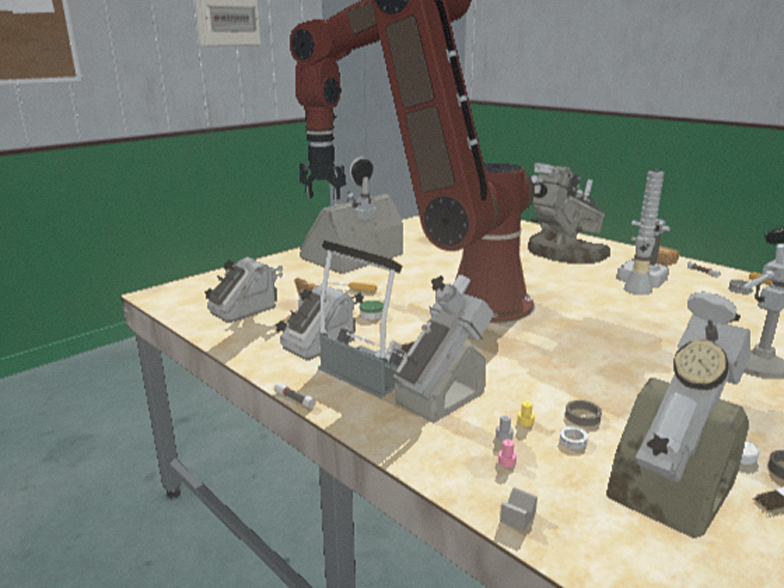

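The top view shows the grey stub at about (169,204) px, with pink and yellow look-alikes beside it. The stand is at (287,200), and the arm hides the case. The side view shows the grey stub at about (361,306). I'll use the wrist camera next.

Run:
```python
from h import *
np.set_printoptions(precision=1,suppress=True)
print(nose_length)
s=cap("side");t=cap("top");w=cap("wrist")
for q,z in [("stub_collar",9),("stub_spigot",31)]:
    cs=[x["xy"] for x in place_of(s,q)]; ct=[x["xy"] for x in place_of(t,q)]
    print(q,np.array(cs),np.array(ct)); print([atz(s,c,z) for c in cs],[atz(t,c,z) for c in ct])
print("wrist",np.array(w["extrinsics"]),w["fx"])
for q in ["case_floor","caliper","stand","slider","block_center","rest","slide_gauge_b"]:
    print(q,[(x["xy"],round(x["conf"],2)) for x in place_of(w,q)[:3]])
    for x in place_of(w,q)[:2]:
        if q=="case_floor": print(atz(w,x["xy"],20))
save(w,"w0.png",s=1.4)
print(get_state()["clock"])
```

```text
11.0
stub_collar [[377.  298.4]
 [361.  328. ]
 [359.6 310. ]] [[170.5 205.3]
 [154.8 187.9]
 [169.5 228. ]]
[array([417.7, 421.1,   9. ]), array([553.3, 468.3,   9. ]), array([494.7, 420.6,   9. ])] [array([484.9, 415. ,   9. ]), array([541.2, 464.3,   9. ]), array([414.6, 417. ,   9. ])]
stub_spigot [[378.5 290.9]
 [360.4 298.3]
 [366.1 316. ]] [[151.3 186.3]
 [167.3 206. ]
 [172.6 225.2]]
[array([413.8, 421.2,  31. ]), array([477.4, 408.5,  31. ]), array([530.5, 465.1,  31. ])] [array([540.9, 469.3,  31. ]), array([478.3, 419.7,  31. ]), array([419.1, 402.9,  31. ])]
wrist [[   0.3    0.9    0.3  246.3]
 [  -0.9    0.3    0.1 -468.9]
 [   0.    -0.3    1.   373.9]
 [   0.     0.     0.     1. ]] 325.19226210127806
case_floor []
caliper []
stand []
slider []
block_center []
rest []
slide_gauge_b []
2.35
```

View pics/w0.png

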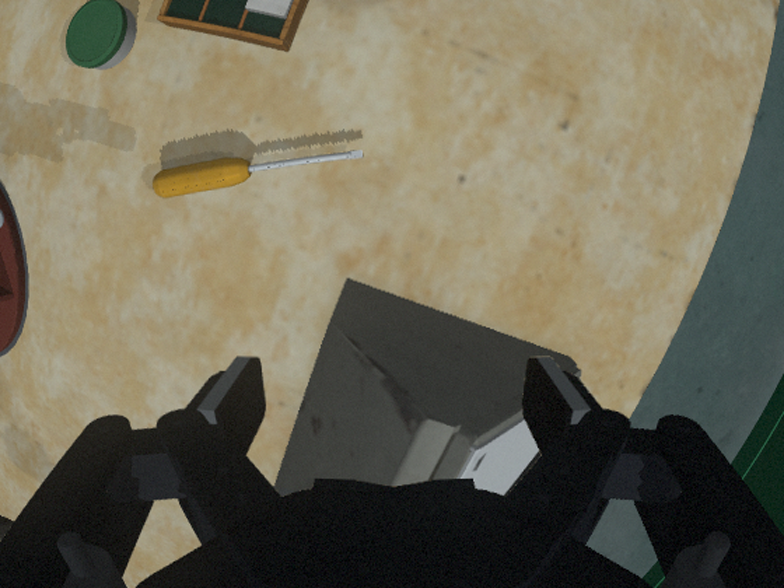

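The wrist picture shows the open case at its top edge, with its near rim running from (160,20) to (290,50) and the small block in the right compartment. I'll swing over to a view square to the caliper.

Call:
jog_arm --plan '[[[0.006,0.021,0.0015],[0,0,0.116]],[[0.006,0.021,0.0015],[0,0,0.116]],[[0.006,0.021,0.0015],[0,0,0.116]],[[0.006,0.021,0.0015],[0,0,0.116]],[[0.006,0.021,0.0015],[0,0,0.116]],[[0.006,0.021,0.0015],[0,0,0.116]],[[0.006,0.021,0.0015],[0,0,0.116]],[[0.006,0.021,0.0015],[0,0,0.116]],[[0.006,0.021,0.0015],[0,0,0.116]],[[0.006,0.021,0.0015],[0,0,0.116]],[[0.006,0.021,0.0015],[0,0,0.116]],[[0.006,0.021,0.0015],[0,0,0.116]]]'

```text
clock: 3.35
ee_pos: [255.0, -239.1, 260.5]
ee_rot: [[0.181, 0.0, 0.983], [-0.983, -0.0, 0.181], [0.0, -1.0, 0.0]]
force: [1.3, -0.3, 1.2]
grip_width: 85.6
```

Run:
```python
from h import *
np.set_printoptions(precision=2,suppress=True)
w=cap("wrist")
for x in place_of(w,"case_floor")[:2]: print(x,atz(w,x["xy"],20))
save(w,"w1.png",s=1.4); s=get_state(); print(s["ee_pos"],s["ee_rot"],s["joint_pos"])
json.dump({k:(np.array(v).tolist()) for k,v in w.items() if k not in("img","name")},open("w1.json","w"))
```

```text
{'xy': [342.7, 227.4], 'conf': 0.85} [ 341.08 -287.94   20.  ]
[ 255.12 -237.81  260.59] [[ 0.18  0.    0.98]
 [-0.98  0.    0.18]
 [-0.   -1.    0.  ]] [-0.96 -0.06 -0.51  1.12  0.    0.43]
```

View pics/w1.png

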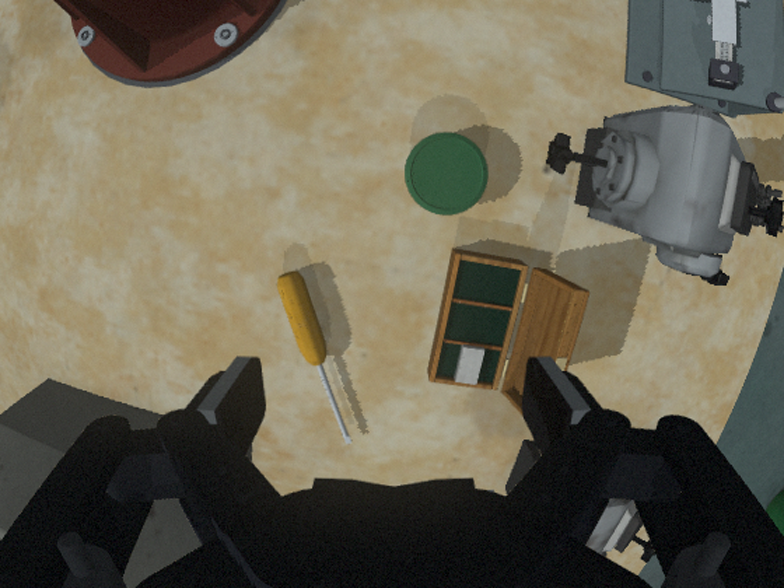

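The case is well seen: outer corners at about (455,248), (530,262), (497,388), (430,381) in view pixels, with the lid to the right. The middle compartment is free.

Run:
```python
from h import *
np.set_printoptions(precision=1,suppress=True)
w=json.load(open("w1.json"));w["name"]="wrist"
P=[atz(w,np.array(c)/1.4,25)[:2] for c in [(455,248),(530,262),(499,389),(430,381)]]
print(np.array(P),np.mean(P,0))
print("near edge yaw",np.degrees(np.arctan2(*(P[0]-P[3])[::-1]))-90,"far",np.degrees(np.arctan2(*(P[1]-P[2])[::-1]))-90, np.linalg.norm(P[0]-P[3]),np.linalg.norm(P[1]-P[0]))
S=[atz(w,np.array(c)/1.4,22)[:2] for c in [(451,300),(521,310),(443,342),(509,349)]];print(np.array(S),np.mean(S,0))
```

```text
[[ 305.1 -230.3]
 [ 371.4 -229.5]
 [ 375.2 -350.9]
 [ 309.7 -352.8]] [ 340.3 -290.9]
near edge yaw 2.139529868369067 far 1.767966141389465 122.63223304049941 66.33746510980693
[[ 311.9 -275.5]
 [ 375.5 -273.4]
 [ 313.4 -314.6]
 [ 374.5 -311.2]] [ 343.8 -293.7]
```

Call:
jog_arm --plan '[[[0.006,0.021,0.0015],[0,0,0.116]],[[0.006,0.021,0.0015],[0,0,0.116]],[[0.006,0.021,0.0015],[0,0,0.116]],[[0.006,0.021,0.0015],[0,0,0.116]],[[0.006,0.021,0.0015],[0,0,0.116]],[[0.006,0.021,0.0015],[0,0,0.116]],[[0.006,0.021,0.0015],[0,0,0.116]],[[0.006,0.021,0.0015],[0,0,0.116]],[[0.006,0.021,0.0015],[0,0,0.116]],[[0.006,0.021,0.0015],[0,0,0.116]],[[0.006,0.021,0.0015],[0,0,0.116]],[[0.006,0.021,0.0015],[0,0,0.116]]]'

```text
clock: 4.45
ee_pos: [327.4, 12.6, 278.5]
ee_rot: [[1.0, 0.001, -0.002], [0.002, -0.0, 1.0], [0.001, -1.0, -0.0]]
force: [0.9, -0.9, 1.3]
grip_width: 85.2
```

Call:
jog_arm --plan '[[[0.01,0.01,-0.012],[0,-0.102,0]],[[0.01,0.01,-0.012],[0,-0.102,0]],[[0.01,0.01,-0.012],[0,-0.102,0]],[[0.01,0.01,-0.012],[0,-0.102,0]],[[0.01,0.01,-0.012],[0,-0.102,0]],[[0.01,0.006,-0.012],[0,-0.102,0]],[[0,0,0],[0,0,0]]]'

```text
clock: 5.03
ee_pos: [381.3, 68.1, 201.4]
ee_rot: [[0.825, 0.566, 0.001], [-0.002, 0.001, 1.0], [0.566, -0.825, 0.002]]
force: [-2.2, 0.5, -2.9]
grip_width: 85.1
```

Run:
```python
from h import *
np.set_printoptions(precision=2,suppress=True)
w=cap("wrist");t=cap("top");s=cap("side")
for q in ["caliper","stand","lamp","fixed_face","rest","slider","block_center"]:
    print(q,[(n["name"],[(np.round(x["xy"],1).tolist(),round(x["conf"],2)) for x in place_of(n,q)[:3]]) for n in (w,s,t)])
save(w,"w2.png",s=1.4); s=get_state(); print(s["ee_pos"],s["ee_rot"],s["joint_pos"],s["clock"])
json.dump({k:(np.array(v).tolist()) for k,v in w.items() if k not in("img","name")},open("w2.json","w"))
```

```text
caliper [('wrist', [([267.5, 197.3], 0.75)]), ('side', [([264.3, 246.0], 0.4), ([359.4, 300.8], 0.2)]), ('top', [([285.4, 197.4], 0.76), ([168.4, 205.0], 0.61)])]
stand [('wrist', [([265.6, 196.2], 0.67), ([266.4, 154.0], 0.66), ([535.7, 174.8], 0.44)]), ('side', [([266.3, 262.3], 0.62)]), ('top', [([287.2, 201.9], 0.75)])]
lamp [('wrist', [([543.3, 181.0], 0.43)]), ('side', []), ('top', [])]
fixed_face [('wrist', [([337.0, 172.4], 0.72)]), ('side', [([288.0, 246.4], 0.43)]), ('top', [([262.7, 206.7], 0.74)])]
rest [('wrist', []), ('side', [([278.5, 254.7], 0.49)]), ('top', [([273.8, 205.9], 0.57)])]
slider [('wrist', [([227.4, 207.9], 0.84)]), ('side', [([252.9, 238.9], 0.37)]), ('top', [([299.3, 193.6], 0.54), ([264.9, 206.4], 0.46)])]
block_center [('wrist', []), ('side', [([282.4, 246.0], 0.56)]), ('top', [([274.7, 208.2], 0.43)])]
[386.29  67.4  207.04] [[ 0.82  0.57  0.  ]
 [-0.   -0.    1.  ]
 [ 0.57 -0.82  0.  ]] [-0.03 -0.39 -1.1   0.25  0.01 -0.02] 6.2333
```

View pics/w2.png

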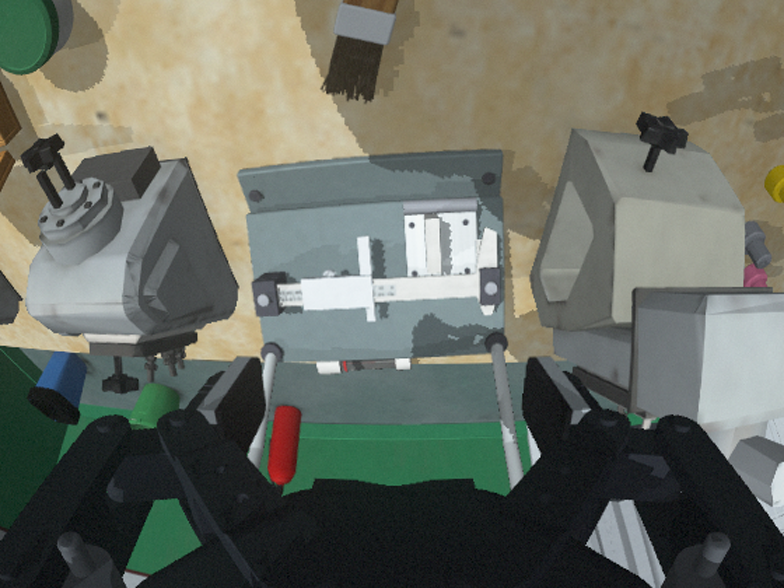

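The wrist view shows the caliper in full: saddles at (265,299) and (490,290), rest from (405,212) to (480,278), the block standing at about (431,243), and the moving jaw at x≈365. I'll move closer for an accurate fit.

```bash
cat >> h.py <<'E'
from scipy.spatial.transform import Rotation as Ro
from scipy.optimize import least_squares
def frame(v):
    return np.array([v[0],v[1],62.]),(Ro.from_euler("z",v[2])*Ro.from_euler("y",-35,degrees=True)).as_matrix()
def proj(p,X):
    E=np.array(p["extrinsics"]);c=E[:3,:3].T@(X-E[:3,3]);c=np.array([c[0],-c[1],-c[2]])
    th=np.arctan2(np.hypot(*c[:2]),c[2]);r=np.hypot(*c[:2])
    return np.array([p["cx"]+p["fx"]*th*c[0]/r,p["cy"]+p["fy"]*th*c[1]/r])
def fit(p,uv,C,v0=(489,56,0)):
    f=lambda v:np.concatenate([proj(p,frame(v)[0]+frame(v)[1]@c)-u for u,c in zip(uv,np.array(C,float))])
    r=least_squares(f,v0,x_scale=[10,10,.1]);return r.x,r.fun.reshape(-1,2)
def onplane(p,v,xy,zc):
    "caliper coords of pixel on plane z=zc"
    o,R=frame(v);a,d=ray(p,xy);a=R.T@(a-o);d=R.T@d;return a+d*(zc-a[2])/d[2]
E
python3 - <<'E'
from h import *
np.set_printoptions(precision=2,suppress=True)
w=json.load(open("w2.json"));w["name"]="wrist"
uv=[np.array(a)/1.4 for a in [(490,290),(265,299),(405,214),(479,212)]]
v,r=fit(w,uv,[(9,80,15),(9,-77,15),(-41,24,-4),(-41,74,-4)]);print(v,r)
for n,c,z in [("blocktop",(431,244),26),("jawface tip",(371,237),6),("fixed tip",(487,229),6),("slider mid",(337,292),8)]: print(n,onplane(w,v,np.array(c)/1.4,z))
o,R=frame(v);print("TCP in cal",R.T@(np.array([386.29,67.4,207.04])-o))
E
```

```text
[487.4   54.14   0.06] [[ 1.6  -0.43]
 [-1.37  0.15]
 [ 0.29  0.76]
 [-0.62  0.13]]
blocktop [-25.17  39.52  26.  ]
jawface tip [-28.47   0.47   6.  ]
fixed tip [-30.51  78.3    6.  ]
slider mid [  8.   -25.34   8.  ]
TCP in cal [  1.25  19.78 176.19]
```

Call:
jog_arm --plan '[[[0.005,0.005,-0.018],[0,0,0.015]],[[0.005,0.005,-0.018],[0,0,0.015]],[[0.005,0.005,-0.018],[0,0,0.015]],[[0.005,0.005,-0.018],[0,0,0.015]],[[0,0,0],[0,0,0]],[[0,0,0],[0,0,0]],[[0,0,0],[0,0,0]]]' --hand 0.045

```text
clock: 6.82
ee_pos: [406.3, 87.3, 135.6]
ee_rot: [[0.822, 0.567, -0.058], [0.047, 0.034, 0.998], [0.568, -0.823, 0.001]]
force: [0.3, 0.1, 1.3]
grip_width: 45.2
```

Run:
```python
from h import *
np.set_printoptions(precision=2,suppress=True)
w=cap("wrist")
v=[487.4,54.14,.06]
for q,z in [("fixed_face",4),("rest",-4),("slider",8),("block_center",11),("caliper",0)]:
    print(q,[(np.round(x["xy"],1).tolist(),round(x["conf"],2),onplane(w,v,x["xy"],z)) for x in place_of(w,q)[:2]])
save(w,"w3.png",crop=(180,30,460,240),s=2.85); s=get_state(); print(s["ee_pos"],s["ee_rot"],s["clock"])
json.dump({k:(np.array(v).tolist()) for k,v in w.items() if k not in("img","name")},open("w3.json","w"))
```

```text
fixed_face [([322.0, 209.5], 0.62, array([-23.4 ,  68.31,   4.  ]))]
rest [([325.9, 210.7], 0.54, array([-20.17,  72.46,  -4.  ]))]
slider [([188.4, 251.7], 0.85, array([  9.96, -35.52,   8.  ]))]
block_center [([283.5, 208.1], 0.98, array([-26.49,  39.36,  11.  ]))]
caliper []
[406.74  87.31 135.95] [[ 0.82  0.57 -0.06]
 [ 0.05  0.03  1.  ]
 [ 0.57 -0.82  0.  ]] 7.1167
```

View pics/w3.png

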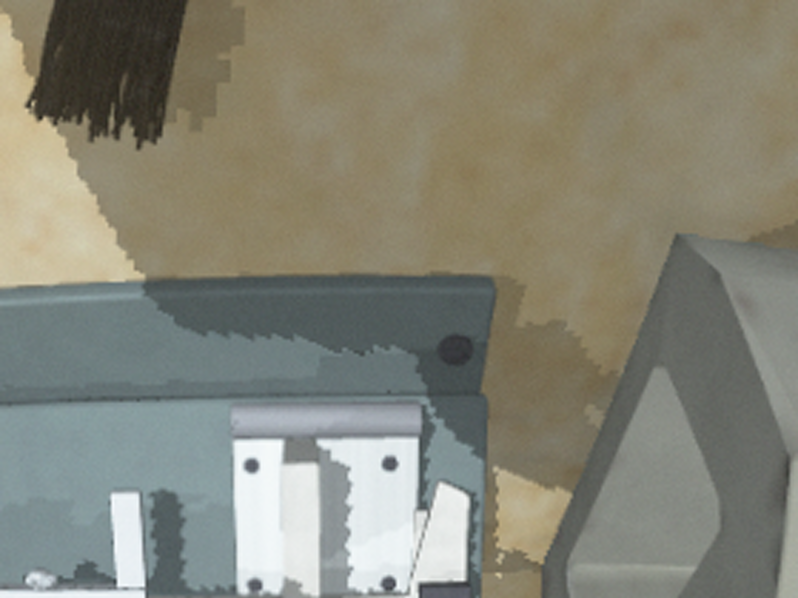

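Run:
```python
from h import *
np.set_printoptions(precision=2,suppress=True)
w=json.load(open("w3.json"));w["name"]="wrist"
g=lambda c:np.array([180+c[0]/2.85,30+c[1]/2.85])
uv=[g(a) for a in [(234,437),(420,437),(301,462)]]
for v in [[487.4,54.14,.06]]:
  for n,c,z in [("restL",(234,437),-4),("restR",(420,437),-4),("restL far",(238,590),-4),("restR far",(414,590),-4),("blk L",(283,462),26),("blk R",(319,462),26),("blkL far",(281,595),26),("blkR far",(319,595),26),("mjaw",(142,492),6),("fjaw face",(413,575),6),("fjaw tip",(437,483),6),("foldL",(0,403),-20),("foldR",(487,396),-20)]:
    print(n,onplane(w,v,g(c),z))
o,R=frame(v);print("TCP",R.T@(get_state()["ee_pos"]-o)); print(R)
```

```text
restL [-41.83  23.25  -4.  ]
restR [-41.84  72.9   -4.  ]
restL far [ 1.46 23.61 -4.  ]
restR far [ 1.68 72.81 -4.  ]
blk L [-41.73  36.45  26.  ]
blk R [-41.71  44.88  26.  ]
blkL far [-8.51 35.86 26.  ]
blkR far [-8.49 45.13 26.  ]
mjaw [-29.37  -0.43   6.  ]
fjaw face [-6.37 70.91  6.  ]
fjaw tip [-31.66  76.31   6.  ]
foldL [-49.46 -45.97 -20.  ]
foldR [-50.75  94.31 -20.  ]
TCP [-21.91  37.94 105.61]
[[ 0.82 -0.06 -0.57]
 [ 0.05  1.   -0.03]
 [ 0.57  0.    0.82]]
```

Call:
jog_arm --plan '[[[0.006,0.001,-0.009],[0,0,0]],[[0.006,0.001,-0.009],[0,0,0]],[[0.006,0.001,-0.009],[0,0,0]],[[0.006,0.001,-0.009],[0,0,0]],[[0.006,0.001,-0.009],[0,0,0]],[[0.006,0.0005,-0.009],[0,0,0]],[[0.006,0,-0.009],[0,0,0]],[[0.0052,0,-0.0083],[0,0,0]],[[0,0,0],[0,0,0]],[[0,0,0],[0,0,0]]]' --hand 0.03

```text
clock: 7.95
ee_pos: [453.2, 92.8, 63.5]
ee_rot: [[0.822, 0.566, -0.058], [0.048, 0.034, 0.998], [0.567, -0.824, 0.001]]
force: [-0.2, 1.0, 0.4]
grip_width: 29.8
```

Run:
```python
from h import *
np.set_printoptions(precision=2,suppress=True)
w=cap("wrist");o,R=frame([487.4,54.14,.06]);s=get_state();print("TCP",R.T@(s["ee_pos"]-o),s["force"])
save(w,"w4.png",crop=(160,120,440,330),s=2.85)
```

```text
TCP [-24.98  40.69  19.76] [-0.37 -0.37  0.02]
```

View pics/w4.png

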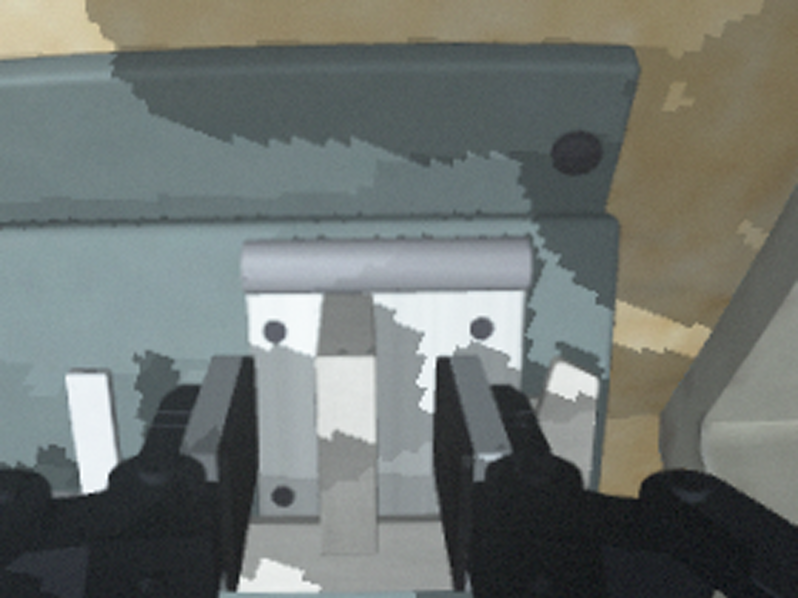

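The fingers straddle the block evenly (pads at x≈255 and 437, block mid at 347). I'll close on it.

Call:
jog_arm --plan '[[[0,0,0],[0,0,0]],[[0,0,0],[0,0,0]],[[0,0,0],[0,0,0]],[[0,0,0],[0,0,0]],[[0,0,0],[0,0,0]],[[0,0,0],[0,0,0]]]' --hand 0 --grip_force 40

```text
clock: 8.5
ee_pos: [453.5, 92.9, 64.5]
ee_rot: [[0.821, 0.568, -0.059], [0.048, 0.034, 0.998], [0.569, -0.822, 0.001]]
force: [-3.5, 0.0, 5.8]
grip_width: 8.3
```

Call:
jog_arm --plan '[[[-0.0057,-0.0003,0.0082],[0,0,0]],[[-0.0115,-0.0007,0.0164],[0,0,0]],[[-0.0115,-0.0007,0.0164],[0,0,0]],[[-0.0115,-0.0007,0.0164],[0,0,0]],[[-0.0115,-0.0007,0.0164],[0,0,0]],[[-0.0115,-0.0007,0.0164],[0,0,0]],[[-0.0115,-0.0007,0.0164],[0,0,0]],[[-0.0115,-0.0007,0.0164],[0,0,0]],[[-0.0115,-0.0007,0.0164],[0,0,0]]]'

```text
clock: 9.25
ee_pos: [354.5, 87.0, 204.1]
ee_rot: [[0.821, 0.568, -0.059], [0.048, 0.034, 0.998], [0.569, -0.823, 0.001]]
force: [0.6, -0.2, -0.8]
grip_width: 8.2
```

Run:
```python
from h import *
np.set_printoptions(precision=3,suppress=True)
w=cap("wrist");s=get_state();print(s["ee_pos"],s["force"],s["grip_width"],s["joint_pos"],s["ee_rot"])
save(w,"w5.png",s=1)
save(w,"w5.png",crop=(160,120,440,330),s=2)
```

```text
[354.308  87.109 206.532] [ 2.046 -0.83   0.358] 8.037445912420184 [ 0.02  -0.471 -1.135  0.299  0.023 -0.032] [[ 0.82   0.57  -0.059]
 [ 0.048  0.034  0.998]
 [ 0.571 -0.821  0.001]]
```

View pics/w5.png

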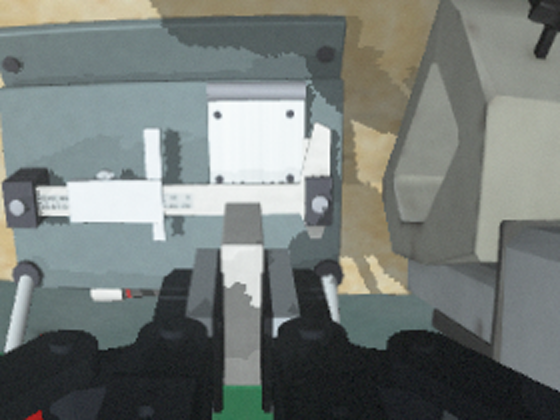

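The block is held square in the jaws and the rest is empty. I'll carry it to the case.

Call:
jog_arm --plan '[[[-0.001,-0.0315,0.006],[-0.006,0.102,0]],[[-0.001,-0.0315,0.006],[-0.006,0.102,0]],[[-0.001,-0.0315,0.006],[-0.006,0.102,0]],[[-0.001,-0.0315,0.006],[-0.006,0.102,0]],[[-0.001,-0.0315,0.006],[-0.006,0.102,0]],[[-0.001,-0.0315,0.004],[-0.006,0.101,0]],[[-0.001,-0.0315,0],[0,0,-0.0065]],[[-0.001,-0.0315,0],[0,0,-0.0065]],[[-0.001,-0.0315,0],[0,0,-0.0065]],[[-0.001,-0.0315,0],[0,0,-0.0065]],[[-0.001,-0.0315,0],[0,0,0]],[[-0.001,-0.0315,0],[0,0,0]]]'

```text
clock: 10.3
ee_pos: [343.9, -288.3, 235.6]
ee_rot: [[0.999, 0.006, -0.033], [0.033, -0.001, 0.999], [0.006, -1.0, -0.001]]
force: [0.8, -0.2, -1.0]
grip_width: 7.9
```

Call:
jog_arm --plan '[[[0,0,-0.015],[0,0,0]],[[0,0,-0.025],[0,0,0]],[[0,0,-0.025],[0,0,0]],[[0,0,-0.025],[0,0,0]],[[0,0,-0.02],[0,0,0]],[[0,0,0],[0,0,0]],[[0,0,0],[0,0,0]]]'

```text
clock: 10.88
ee_pos: [343.8, -286.1, 125.5]
ee_rot: [[0.999, 0.004, -0.033], [0.033, 0.0, 0.999], [0.005, -1.0, 0.0]]
force: [-0.3, 0.5, -0.5]
grip_width: 8.2
```

Run:
```python
from h import *
np.set_printoptions(precision=3,suppress=True)
w=cap("wrist");s=get_state();print(s["ee_pos"],s["force"],s["grip_width"],s["joint_pos"],s["ee_rot"])
for x in place_of(w,"case_floor")[:2]: print(x,atz(w,x["xy"],20))
save(w,"w6.png",s=1.4)
json.dump({k:(np.array(v).tolist()) for k,v in w.items() if k not in("img","name")},open("w6.json","w"))
```

```text
[ 344.444 -286.81   126.489] [ 0.435  0.383 -0.552] 7.744030061575806 [-0.86   0.252 -0.542  0.773  0.004 -0.893] [[ 0.999  0.006 -0.033]
 [ 0.033 -0.001  0.999]
 [ 0.006 -1.    -0.001]]
{'xy': [273.1, 201.8], 'conf': 0.71} [ 339.228 -292.532   20.   ]
```

View pics/w6.png

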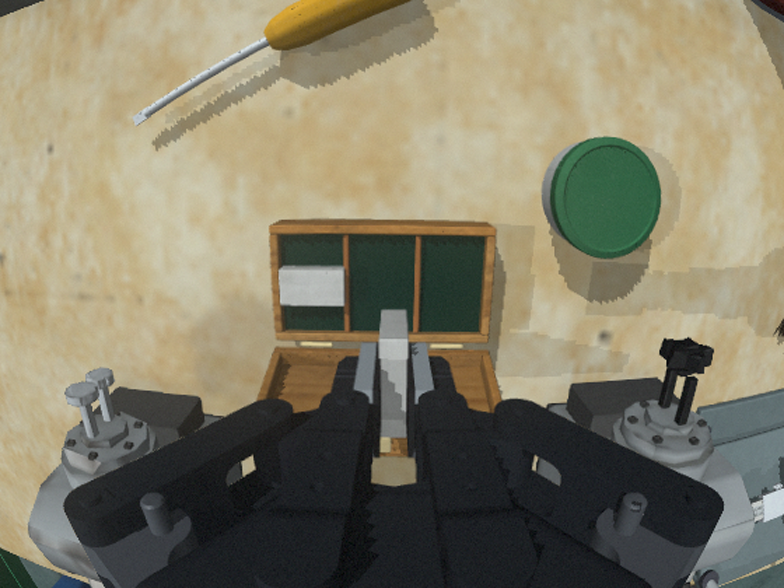

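The middle compartment lies between the slats at x≈347 and 418, and its floor spans rows 235 to 332. I'll compute its centre.

Run:
```python
from h import *
np.set_printoptions(precision=1,suppress=True)
w=json.load(open("w6.json"));w["name"]="wrist"
for n,c,z in [("slatA",(347,285),23),("slatB",(418,285),23),("front inner",(382,235),25),("back inner",(382,332),20),("rim fl",(271,228),25),("rim fr",(495,228),25),("backinner rim",(382,333),25),("blkbot front",(394,310),101.5),("back outer rim", (382,341),25)]: print(n,atz(w,np.array(c)/1.4,z))
```

```text
slatA [ 340.4 -311.3   23. ]
slatB [ 339.2 -273.5   23. ]
front inner [ 312.6 -293.3   25. ]
back inner [ 367.8 -292.    20. ]
rim fl [ 310.1 -351.8   25. ]
rim fr [ 306.5 -234.6   25. ]
backinner rim [ 366.4 -291.9   25. ]
blkbot front [ 327.4 -286.8  101.5]
back outer rim [ 371.1 -291.8   25. ]
```

Call:
jog_arm --plan '[[[-0.0045,-0.0057,0],[0,0,0]],[[0,0,-0.02],[0,0,0]],[[0,0,-0.02],[0,0,0]],[[0,0,-0.02],[0,0,0]],[[0,0,-0.013],[0,0,0]],[[0,0,-0.004],[0,0,0]],[[0,0,0],[0,0,0]],[[0,0,0],[0,0,0]]]'

```text
clock: 11.65
ee_pos: [340.2, -293.1, 49.9]
ee_rot: [[0.999, 0.007, -0.033], [0.033, -0.002, 0.999], [0.007, -1.0, -0.002]]
force: [-0.1, 0.4, -0.5]
grip_width: 8.0
```

Call:
jog_arm --plan '[[[0,0,-0.001],[0,0,0]],[[0,0,-0.001],[0,0,0]],[[0,0,-0.001],[0,0,0]],[[0,0,0],[0,0,0]]]'

```text
clock: 11.98
ee_pos: [339.9, -292.5, 46.2]
ee_rot: [[0.999, 0.006, -0.033], [0.033, -0.001, 0.999], [0.006, -1.0, -0.002]]
force: [0.9, 1.1, -0.4]
grip_width: 8.2
```

Call:
jog_arm --plan '[[[0,0,-0.0008],[0,0,0]],[[0,0,-0.0008],[0,0,0]],[[0,0,0],[0,0,0]]]'

```text
clock: 12.23
ee_pos: [339.7, -292.3, 44.2]
ee_rot: [[0.999, 0.006, -0.033], [0.033, -0.001, 0.999], [0.006, -1.0, -0.001]]
force: [0.8, 0.1, -1.9]
grip_width: 7.9
```

Call:
jog_arm --plan '[[[0,0,-0.0006],[0,0,0]],[[0,0,-0.0006],[0,0,0]],[[0,0,0],[0,0,0]]]'

```text
clock: 12.48
ee_pos: [339.9, -292.4, 43.8]
ee_rot: [[0.999, 0.006, -0.033], [0.033, -0.001, 0.999], [0.006, -1.0, -0.001]]
force: [-2.1, 2.4, 12.9]
grip_width: 8.0
```

The block has touched down (13 N). I'll release it.

Call:
jog_arm --plan '[[[0,0,0.0006],[0,0,0]],[[0,0,0],[0,0,0]],[[0,0,0],[0,0,0]],[[0,0,0],[0,0,0]],[[0,0,0.01],[0,0,0]],[[0,0,0.02],[0,0,0]],[[0,0,0.03],[0,0,0]],[[0,0,0.03],[0,0,0]],[[0,0,0.03],[0,0,0]]]' --hand 0.03

```text
clock: 13.23
ee_pos: [339.5, -292.0, 164.9]
ee_rot: [[0.999, 0.005, -0.033], [0.033, -0.0, 0.999], [0.005, -1.0, -0.001]]
force: [1.4, -1.1, 0.3]
grip_width: 29.8
```

Run:
```python
from h import *
np.set_printoptions(precision=3,suppress=True)
w=cap("wrist");s=get_state();print(s["ee_pos"],s["force"],s["grip_width"],s["clock"])
for x in place_of(w,"block_center")[:3]: print(x,atz(w,x["xy"],35))
save(w,"w7.png",crop=(130,130,410,340),s=2)
```

```text
[ 341.436 -294.273  170.038] [ 2.221 -2.482  4.887] 30.06883316896823 13.2833
{'xy': [278.8, 197.5], 'conf': 0.87} [ 337.722 -294.313   35.   ]
```

View pics/w7.png

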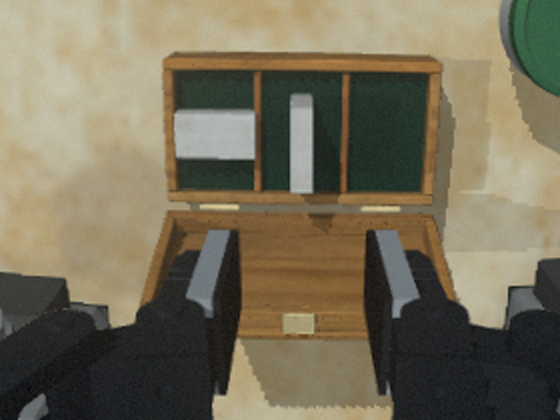

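The block stands upright in the middle compartment and is clear of the hand. Next I'll go to the stub, passing in front of the tall gauge.

Call:
jog_arm --plan '[[[-0.001,0.0295,0.012],[0,0,0]],[[-0.001,0.0295,0.012],[0,0,0]],[[-0.001,0.0295,0.012],[0,0,0]],[[-0.001,0.0295,0.012],[0,0,0]],[[-0.001,0.0295,0.012],[0,0,0]],[[-0.001,0.0295,0.012],[0,0,0]],[[-0.001,0.0295,0.012],[0,0,0]],[[-0.001,0.0295,0.012],[0,0,0]],[[-0.001,0.0295,0.012],[0,0,0]],[[-0.001,0.0295,0.012],[0,0,0]]]' --hand 0.05

```text
clock: 14.17
ee_pos: [329.2, 4.0, 283.9]
ee_rot: [[0.999, 0.005, -0.033], [0.033, -0.001, 0.999], [0.005, -1.0, -0.001]]
force: [0.9, 0.1, 0.3]
grip_width: 50.2
```

Call:
jog_arm --plan '[[[-0.007,0.03,0],[0,0,0]],[[-0.007,0.03,0],[0,0,0]],[[-0.007,0.03,0],[0,0,0]],[[-0.007,0.03,0],[0,0,0]],[[-0.007,0.03,0],[0,0,0]],[[-0.007,0.03,0],[0,0,0]],[[-0.007,0.03,0],[0,0,0]],[[0.005,0.03,0],[0,0,0]],[[0.005,0.03,0],[0,0,0]],[[0.005,0.03,0],[0,0,0]],[[0.005,0.03,0],[0,0,0]]]'

```text
clock: 15.08
ee_pos: [300.4, 334.2, 283.0]
ee_rot: [[0.999, 0.005, -0.034], [0.034, -0.001, 0.999], [0.005, -1.0, -0.002]]
force: [0.9, -0.0, 0.0]
grip_width: 49.8
```

Call:
jog_arm --plan '[[[0.018,0.011,-0.006],[0,0,0]],[[0.018,0.011,-0.006],[0,0,0]],[[0.018,0.011,-0.006],[0,0,0]],[[0.018,0.011,-0.006],[0,0,0]],[[0.018,0.011,-0.006],[0,0,0]],[[0.018,0.011,-0.006],[0,0,0]],[[0.018,0.011,-0.006],[0,0,0]],[[0.018,0.011,-0.006],[0,0,0]],[[0,0,0],[0,0,0]],[[0,0,0],[0,0,0]]]'

```text
clock: 15.92
ee_pos: [444.8, 420.4, 233.9]
ee_rot: [[0.999, 0.004, -0.033], [0.033, -0.003, 0.999], [0.004, -1.0, -0.003]]
force: [-0.9, -0.2, -0.2]
grip_width: 50.2
```

Run:
```python
from h import *
np.set_printoptions(precision=1,suppress=True)
w=cap("wrist");s=get_state();print(s["ee_pos"],s["grip_width"],s["clock"],s["ee_rot"])
for q,z in [("stub_collar",9),("stub_spigot",31)]:
  for x in place_of(w,q)[:3]:
    c=np.array(x["xy"]);i=c.round().astype(int);print(q,c,x["conf"],atz(w,c,z),w["img"][i[1]-2:i[1]+3,i[0]-2:i[0]+3].mean((0,1)))
save(w,"w8.png")
```

```text
[444.3 420.2 234.7] 49.958785395103874 15.9667 [[ 1.  0. -0.]
 [ 0. -0.  1.]
 [ 0. -1. -0.]]
stub_collar [278.8 213.3] 0.79 [485.7 418.3   9. ] [75.5 76.5 76.2]
stub_collar [280.1 153. ] 0.75 [416.5 417.6   9. ] [156.3 138.5  33.3]
stub_collar [313.8 260.3] 0.69 [543.8 462.4   9. ] [121.9  72.5  89.4]
stub_spigot [316.1 269.7] 0.87 [545.4 463.2  31. ] [153.8  89.2 112.4]
stub_spigot [280.5 221.4] 0.6 [488.  420.4  31. ] [100.8 103.5 106. ]
stub_spigot [279.2 155.5] 0.56 [416.7 416.7  31. ] [148.7 131.7  32.8]
```

Call:
jog_arm --plan '[[[0.014,0,-0.02],[0,0,0]],[[0.014,0,-0.03],[0,0,0]],[[0.014,-0.001,-0.03],[0,0,0]],[[0,0,-0.03],[0,0,0]],[[0,0,-0.03],[0,0,0]],[[0,0,0],[0,0,0]],[[0,0,0],[0,0,0]]]'

```text
clock: 16.65
ee_pos: [485.5, 418.9, 95.4]
ee_rot: [[0.999, 0.003, -0.033], [0.033, -0.002, 0.999], [0.003, -1.0, -0.003]]
force: [-0.3, 0.6, 0.4]
grip_width: 49.8
```

Run:
```python
from h import *
np.set_printoptions(precision=1,suppress=True)
w=cap("wrist");s=get_state();print(s["ee_pos"],s["grip_width"],s["clock"])
for q,z in [("stub_collar",9),("stub_spigot",31)]:
  for x in place_of(w,q)[:3]:
    c=np.array(x["xy"]);i=c.round().astype(int);print(q,c,x["conf"],atz(w,c,z),w["img"][i[1]-2:i[1]+3,i[0]-2:i[0]+3].mean((0,1)))
save(w,"w9.png",s=1.4)
```

```text
[486.7 419.8  97.2] 50.29722748968061 16.7
stub_collar [279.7 116.1] 0.97 [416.8 415.2   9. ] [136.2 120.6  27.1]
stub_collar [337.4 293.2] 0.87 [547.8 464.5   9. ] [28.2 25.5 23.4]
stub_collar [278.7 218.1] 0.76 [487.5 416.8   9. ] [79.6 81.4 82.8]
stub_spigot [280.8 115.9] 0.93 [416.7 416.   31. ] [139.7 123.7  27.6]
stub_spigot [344.7 304.4] 0.91 [544.2 466.1  31. ] [21.1 18.8 18.7]
stub_spigot [279.7 227.3] 0.73 [486.5 417.6  31. ] [ 96.5  99.3 102.3]
```

View pics/w9.png

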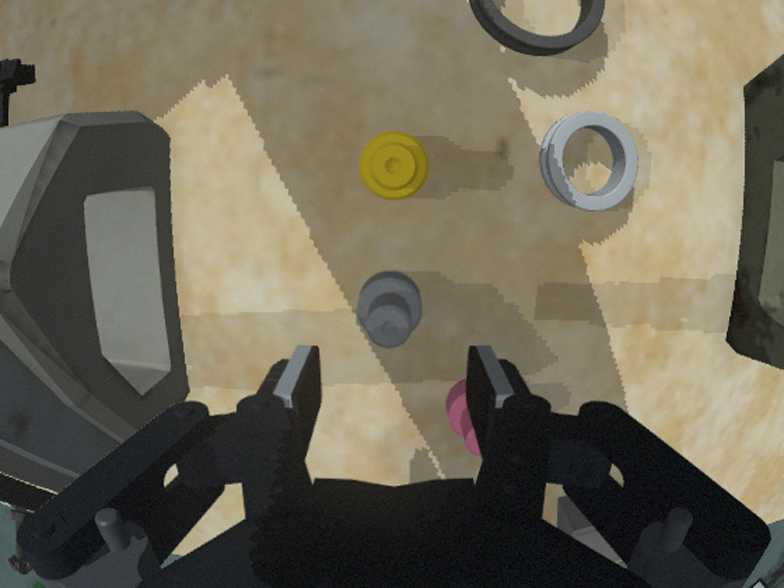

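The grey stub sits between the open fingers at (389,310), with yellow ahead and pink behind. I'll descend, shifting 2 mm to -y.

Call:
jog_arm --plan '[[[0.0005,-0.002,-0.02],[0,0,0]],[[0,0,-0.02],[0,0,0]],[[0,0,-0.015],[0,0,0]],[[0,0,-0.008],[0,0,0]],[[0,0,0],[0,0,0]],[[0,0,0],[0,0,0]]]'

```text
clock: 17.3
ee_pos: [487.8, 418.1, 34.0]
ee_rot: [[0.999, 0.007, -0.033], [0.033, -0.0, 0.999], [0.007, -1.0, -0.0]]
force: [-0.1, -0.5, 0.1]
grip_width: 50.3
```

Call:
jog_arm --plan '[[[0,0,0],[0,0,0]],[[0,0,0],[0,0,0]],[[0,0,0],[0,0,0]],[[0,0,0],[0,0,0]],[[0,0,0],[0,0,0]],[[0,0,0],[0,0,0]],[[0,0,0],[0,0,0]]]' --hand 0 --grip_force 50

```text
clock: 17.88
ee_pos: [488.1, 418.1, 34.0]
ee_rot: [[0.999, 0.007, -0.033], [0.033, 0.0, 0.999], [0.007, -1.0, -0.0]]
force: [-0.5, -0.9, 5.9]
grip_width: 18.1
```

Call:
jog_arm --plan '[[[0,0,0.01],[0,0,0]],[[0,0,0.03],[0,0,0]],[[0,0,0.03],[0,0,0]],[[0,0,0.03],[0,0,0]],[[0,0,0.03],[0,0,0]],[[0,0,0.03],[0,0,0]],[[0,0,0.03],[0,0,0]],[[-0.018,-0.008,0.02],[0,0,0]],[[-0.018,-0.008,0.02],[0,0,0]],[[-0.018,-0.008,0.02],[0,0,0]],[[-0.018,-0.008,0.01],[0,0,0]],[[-0.018,-0.008,0],[0,0,0]]]'

```text
clock: 18.88
ee_pos: [397.1, 377.8, 296.0]
ee_rot: [[0.999, 0.009, -0.033], [0.033, 0.002, 0.999], [0.009, -1.0, 0.001]]
force: [0.0, -0.6, -1.3]
grip_width: 18.2
```

Call:
jog_arm --plan '[[[-0.02,-0.008,0],[0,0,0]],[[-0.02,-0.008,0],[0,0,0]],[[-0.02,-0.008,0],[0,0,0]],[[-0.02,-0.008,0],[0,0,0]],[[-0.02,-0.012,0],[0,0,0]],[[-0.005,-0.025,0],[0,0,0]],[[-0.005,-0.025,0],[0,0,0]],[[-0.005,-0.025,0],[0,0,0]],[[-0.005,-0.025,0],[0,0,0]],[[0.003,-0.025,0],[0,0,0]],[[0.005,-0.025,0],[0,0,0]],[[0.005,-0.025,0],[0,0,0]]]'

```text
clock: 19.88
ee_pos: [289.8, 157.6, 293.4]
ee_rot: [[0.999, 0.007, -0.034], [0.034, -0.001, 0.999], [0.007, -1.0, -0.001]]
force: [1.5, -0.5, -0.5]
grip_width: 18.1
```

Call:
jog_arm --plan '[[[0.011,-0.0095,-0.015],[0.004,-0.102,0.0045]],[[0.011,-0.0095,-0.015],[0.004,-0.102,0.0045]],[[0.011,-0.0095,-0.015],[0.005,-0.102,0.0045]],[[0.011,-0.0095,-0.015],[0.005,-0.102,0.0045]],[[0.011,-0.0095,-0.015],[0.006,-0.102,0.0045]],[[0.011,-0.0095,-0.015],[0.006,-0.102,0.0045]],[[0,0,0],[0,0,0]],[[0,0,0],[0,0,0]],[[0,0,0],[0,0,0]]]'

```text
clock: 20.63
ee_pos: [357.0, 102.7, 206.1]
ee_rot: [[0.818, 0.572, -0.059], [0.047, 0.035, 0.998], [0.573, -0.819, 0.001]]
force: [1.0, 0.2, -0.7]
grip_width: 17.9
```

```bash
cat >> h.py <<'E'
V=[486.9,53.2,.06]
def tcp():
    o,R=frame(V);s=get_state();return R.T@(s["ee_pos"]-o),Ro.from_matrix(R.T@s["ee_rot"]@np.array([[1,0,0],[0,0,-1.],[0,1,0]])).as_rotvec(),s
def dw(*d): return frame(V)[1]@np.array(d,float)
E
python3 - <<'E'
from h import *
np.set_printoptions(precision=3,suppress=True)
p,r,s=tcp();print(p,r,"world",frame(V)[1]@r,s["force"],s["clock"],s["grip_width"])
print(frame(V)[1])
E
```

```text
[-21.118  57.198 190.692] [ 0.     0.    -0.002] world [ 0.001  0.    -0.001] [ 1.021  0.19  -0.656] 20.6333 17.872730015454348
[[ 0.818 -0.06  -0.573]
 [ 0.049  0.998 -0.034]
 [ 0.574  0.     0.819]]
```

Call:
jog_arm --plan '[[[0,-0.0052,0],[0,0,0]],[[0.0115,0.0007,-0.0164],[0,0,0]],[[0.0115,0.0007,-0.0164],[0,0,0]],[[0.0115,0.0007,-0.0164],[0,0,0]],[[0.0115,0.0007,-0.0164],[0,0,0]],[[0.0115,0.0007,-0.0164],[0,0,0]],[[0.0115,0.0007,-0.0164],[0,0,0]],[[0.0115,0.0007,-0.0164],[0,0,0]],[[0,0,0],[0,0,0]],[[0,0,0],[0,0,0]]]'

```text
clock: 21.47
ee_pos: [438.1, 102.8, 88.6]
ee_rot: [[0.819, 0.57, -0.06], [0.049, 0.035, 0.998], [0.571, -0.821, 0.001]]
force: [-0.6, 0.2, -1.7]
grip_width: 18.1
```

Run:
```python
from h import *
np.set_printoptions(precision=3,suppress=True)
p,r,s=tcp();print(p,r,s["force"],s["clock"])
w=cap("wrist")
for q,z in [("stub_collar",p[2]-25),("stub_spigot",p[2]-3)]:
    for x in place_of(w,q)[:2]: print(q,x,onplane(w,V,x["xy"],z))
save(w,"w10.png",s=1.4)
```

```text
[-22.251  52.401  48.053] [ 0.001  0.003 -0.001] [-0.58   0.243 -1.708] 21.4667
stub_collar {'xy': [280.6, 253.2], 'conf': 0.67} [-20.885  51.86   23.053]
```

View pics/w10.png

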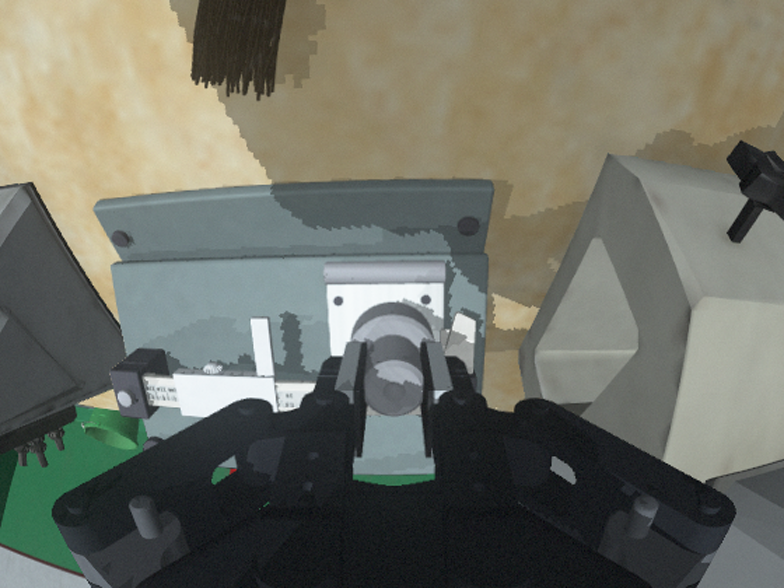

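The stub is held upright above the rest, between the jaws and clear of the fixed jaw. I'll lower it gently.

Call:
jog_arm --plan '[[[0.0034,0.0002,-0.0049],[0,0,0]],[[0.0029,0.0002,-0.0041],[0,0,0]],[[0.0017,0.0001,-0.0025],[0,0,0]],[[0.0006,0,-0.0008],[0,0,0]],[[0,0,0],[0,0,0]]]'

```text
clock: 22.03
ee_pos: [444.8, 102.6, 76.8]
ee_rot: [[0.818, 0.572, -0.059], [0.048, 0.035, 0.998], [0.573, -0.819, 0.001]]
force: [-0.2, -0.1, -1.0]
grip_width: 17.9
```

Call:
jog_arm --plan '[[[0.0006,0,-0.0008],[0,0,0]],[[0.0006,0,-0.0008],[0,0,0]],[[0,0,0],[0,0,0]]]'

```text
clock: 22.28
ee_pos: [446.0, 102.6, 75.0]
ee_rot: [[0.818, 0.572, -0.059], [0.048, 0.035, 0.998], [0.573, -0.819, 0.001]]
force: [-0.1, 1.3, -1.9]
grip_width: 17.9
```

Call:
jog_arm --plan '[[[0.0006,0,-0.0008],[0,0,0]],[[0.0003,0,-0.0005],[0,0,0]],[[0,0,0],[0,0,0]]]'

```text
clock: 22.53
ee_pos: [446.8, 102.6, 73.6]
ee_rot: [[0.818, 0.572, -0.059], [0.048, 0.035, 0.998], [0.573, -0.82, 0.001]]
force: [-0.7, -0.4, -1.5]
grip_width: 18.1
```

Call:
jog_arm --plan '[[[0.0003,0,-0.0005],[0,0,0]],[[0,0,0],[0,0,0]]]'

```text
clock: 22.7
ee_pos: [447.0, 102.6, 73.1]
ee_rot: [[0.818, 0.572, -0.059], [0.048, 0.035, 0.998], [0.573, -0.82, 0.001]]
force: [-3.5, 0.2, 2.3]
grip_width: 17.9
```

Call:
jog_arm --plan '[[[0.0003,0,-0.0005],[0,0,0]],[[0,0,0],[0,0,0]]]'

```text
clock: 22.87
ee_pos: [447.0, 102.5, 72.9]
ee_rot: [[0.818, 0.572, -0.059], [0.048, 0.034, 0.998], [0.573, -0.819, 0.0]]
force: [-11.8, -1.8, 16.3]
grip_width: 18.3
```

Contact is square to the rest. I'll ease off and slide it down-slope to the dowel.

Call:
jog_arm --plan '[[[-0.0003,0,0.0005],[0,0,0]],[[-0.0008,0,-0.0006],[0,0,0]],[[-0.0008,0,-0.0006],[0,0,0]],[[0,0,0],[0,0,0]]]'

```text
clock: 23.2
ee_pos: [446.5, 102.6, 72.8]
ee_rot: [[0.817, 0.574, -0.059], [0.048, 0.035, 0.998], [0.575, -0.818, 0.001]]
force: [-3.7, -0.9, 8.4]
grip_width: 18.2
```

Call:
jog_arm --plan '[[[-0.0005,0,-0.0003],[0,0,0]],[[0,0,0],[0,0,0]]]'

```text
clock: 23.37
ee_pos: [446.4, 102.6, 72.7]
ee_rot: [[0.816, 0.575, -0.059], [0.048, 0.035, 0.998], [0.576, -0.818, 0.001]]
force: [-2.6, -1.0, 7.7]
grip_width: 18.3
```

Call:
jog_arm --plan '[[[-0.0005,0,-0.0003],[0,0,0]],[[0,0,0],[0,0,0]]]'

```text
clock: 23.53
ee_pos: [446.3, 102.6, 72.6]
ee_rot: [[0.816, 0.575, -0.059], [0.048, 0.035, 0.998], [0.576, -0.817, 0.001]]
force: [-1.1, -1.5, 9.4]
grip_width: 18.2
```

Call:
jog_arm --plan '[[[-0.0003,0,0.0004],[0,0,0]],[[0,0,0],[0,0,0]]]'

```text
clock: 23.7
ee_pos: [445.1, 102.7, 72.4]
ee_rot: [[0.817, 0.574, -0.059], [0.048, 0.035, 0.998], [0.575, -0.818, 0.001]]
force: [2.5, 0.2, 1.8]
grip_width: 17.9
```

Run:
```python
from h import *
np.set_printoptions(precision=3,suppress=True)
p,r,s=tcp();print(p,r,frame(V)[1].T@s["force"],s["clock"])
```

```text
[-25.793  51.877  30.718] [ 0.    -0.001 -0.001] [3.109 0.092 0.001] 23.7
```

The stub now rests against the dowel (x_c ≈ -25.8 with 3 N down-slope contact, and z carried by the rest). I'll release it.

Call:
jog_arm --plan '[[[0,0,0],[0,0,0]],[[0,0,0],[0,0,0]],[[0,0,0],[0,0,0]],[[0,0,0],[0,0,0]],[[-0.0057,-0.0003,0.0082],[0,0,0]],[[-0.0115,-0.0007,0.0164],[0,0,0]],[[-0.0115,-0.0007,0.0164],[0,0,0]],[[-0.0115,-0.0007,0.0164],[0,0,0]],[[-0.0115,-0.0007,0.0164],[0,0,0]],[[0,0,0],[0,0,0]]]' --hand 0.034

```text
clock: 24.53
ee_pos: [392.0, 99.7, 147.9]
ee_rot: [[0.816, 0.575, -0.06], [0.048, 0.035, 0.998], [0.576, -0.817, 0.001]]
force: [0.8, 0.2, -0.1]
grip_width: 34.0
```

Run:
```python
from h import *
np.set_printoptions(precision=2,suppress=True)
p,r,s=tcp();print(p,r,s["grip_width"],s["clock"])
w=cap("wrist")
for q,z in [("stub_collar",5),("stub_spigot",27),("slider",8),("fixed_face",4)]:
    for x in place_of(w,q)[:2]: print(q,x,onplane(w,V,x["xy"],z))
```

```text
[-26.06  52.08 123.16] [ 0. -0. -0.] 33.9739462458322 24.5333
stub_collar {'xy': [281.4, 206.0], 'conf': 0.67} [-24.16  52.14   5.  ]
stub_collar {'xy': [529.0, 228.8], 'conf': 0.62} [  0.31 306.57   5.  ]
stub_spigot {'xy': [281.5, 215.2], 'conf': 0.82} [-23.34  52.17  27.  ]
stub_spigot {'xy': [535.8, 242.6], 'conf': 0.53} [  6.66 298.9   27.  ]
slider {'xy': [177.0, 242.7], 'conf': 0.73} [  7.24 -36.3    8.  ]
fixed_face {'xy': [304.0, 207.6], 'conf': 0.65} [-22.54  70.29   4.  ]
```

The stub stands on the rest at (-24, 52) in caliper axes and the slider point is at about (8, -37). I'll turn the hand a quarter turn above the slider.

Call:
jog_arm --plan '[[[0.0034,-0.0072,0.0008],[0.0688,0.0041,-0.0983]],[[0.0034,-0.0072,0.0008],[0.0688,0.0041,-0.0983]],[[0.0034,-0.0072,0.0008],[0.0688,0.0041,-0.0983]],[[0.0034,-0.0072,0.0008],[0.0688,0.0041,-0.0983]],[[0.0034,-0.0072,0.0008],[0.0688,0.0041,-0.0983]],[[0.0034,-0.0072,0.0008],[0.0688,0.0041,-0.0983]],[[0.0034,-0.0072,0.0008],[0.0688,0.0041,-0.0983]],[[0.0034,-0.0072,0.0008],[0.0688,0.0041,-0.0983]],[[0.0034,-0.0072,0.0008],[0.0688,0.0041,-0.0983]],[[0.0034,-0.0072,0.0008],[0.0688,0.0041,-0.0983]],[[0.0034,-0.0072,0.0008],[0.0688,0.0041,-0.0983]],[[0.0034,-0.0072,0.0008],[0.0688,0.0041,-0.0983]]]' --hand 0.042

```text
clock: 25.78
ee_pos: [433.2, 12.7, 153.7]
ee_rot: [[0.16, 0.571, 0.805], [-0.985, 0.036, 0.171], [0.069, -0.82, 0.568]]
force: [0.1, 0.5, 0.2]
grip_width: 42.0
```

Call:
jog_arm --plan '[[[0,0,0],[0.0375,0.0022,-0.0536]],[[0,0,0],[0.0375,0.0022,-0.0536]],[[0,0,0],[0,0,0]],[[0,0,0],[0,0,0]]]'

```text
clock: 26.12
ee_pos: [433.0, 13.1, 154.0]
ee_rot: [[0.061, 0.572, 0.818], [-0.998, 0.036, 0.049], [-0.001, -0.82, 0.573]]
force: [-0.7, 0.5, -0.4]
grip_width: 42.0
```

Run:
```python
from h import *
np.set_printoptions(precision=2,suppress=True)
p,r,s=tcp();print(p,r,np.linalg.norm(r),s["grip_width"],s["clock"],s["joint_pos"])
w=cap("wrist")
for q,z in [("stub_collar",5),("stub_spigot",27),("slider",8),("fixed_face",4)]:
    for x in place_of(w,q)[:2]: print(q,x,onplane(w,V,x["xy"],z))
```

```text
[  6.75 -36.76 107.62] [ 0.    0.   -1.57] 1.5710864702572072 42.04679091171796 26.1167 [-0.28 -0.16 -1.16 -0.01  0.2   1.29]
stub_collar {'xy': [232.1, 93.4], 'conf': 0.58} [-28.12  48.9    5.  ]
stub_spigot {'xy': [233.4, 88.5], 'conf': 0.63} [-23.97  50.38  27.  ]
slider {'xy': [287.6, 211.9], 'conf': 0.64} [ 11.67 -38.21   8.  ]
fixed_face {'xy': [239.8, 62.2], 'conf': 0.75} [-22.66  71.87   4.  ]
```

Call:
jog_arm --plan '[[[0.0086,0.0005,-0.0118],[0,0,0]],[[0.0086,0.0005,-0.0118],[0,0,0]],[[0.0086,0.0005,-0.0118],[0,0,0]],[[0.0086,0.0005,-0.0118],[0,0,0]],[[0.0086,0.0005,-0.0118],[0,0,0]],[[0.0086,0.0005,-0.0118],[0,0,0]],[[0.0043,0.0003,-0.006],[0,0,0]],[[0.0043,0.0003,-0.006],[0,0,0]],[[0,0,0],[0,0,0]],[[0,0,0],[0,0,0]]]'

```text
clock: 27.2
ee_pos: [493.2, 16.9, 72.1]
ee_rot: [[0.06, 0.573, 0.818], [-0.998, 0.036, 0.048], [-0.002, -0.819, 0.574]]
force: [-0.3, -0.4, -0.2]
grip_width: 42.3
```

Run:
```python
from h import *
np.set_printoptions(precision=2,suppress=True)
p,r,s=tcp();print(p,r,s["grip_width"],s["force"],s["clock"])
```

```text
[  9.17 -36.6    5.85] [ 0.    0.   -1.57] 42.33707748834198 [-0.25 -0.44 -0.19] 27.2
```

Call:
jog_arm --plan '[[[0,0,0],[0,0,0]],[[0,0,0],[0,0,0]],[[0,0,0],[0,0,0]],[[0,0,0],[0,0,0]],[[0,0,0],[0,0,0]]]' --hand 0 --grip_force 20

```text
clock: 27.62
ee_pos: [493.4, 16.7, 72.8]
ee_rot: [[0.059, 0.574, 0.817], [-0.998, 0.035, 0.048], [-0.001, -0.818, 0.575]]
force: [-5.6, -0.4, 8.5]
grip_width: 22.1
```

Call:
jog_arm --plan '[[[-0.0002,0,0.0003],[0,0,0]],[[-0.0002,0.003,0],[0,0,0]],[[-0.0003,0.005,0],[0,0,0]],[[-0.0003,0.005,0],[0,0,0]],[[-0.0003,0.005,0],[0,0,0]],[[-0.0003,0.005,0],[0,0,0]],[[-0.0003,0.005,0],[0,0,0]],[[-0.0001,0.002,0],[0,0,0]],[[0,0,0],[0,0,0]],[[0,0,0],[0,0,0]]]'

```text
clock: 28.45
ee_pos: [490.9, 47.7, 72.8]
ee_rot: [[0.06, 0.573, 0.817], [-0.998, 0.036, 0.048], [-0.002, -0.818, 0.575]]
force: [-8.5, -0.4, 10.3]
grip_width: 21.8
```

Run:
```python
from h import *
np.set_printoptions(precision=2,suppress=True)
p,r,s=tcp();print(p,r,s["grip_width"],frame(V)[1].T@s["force"],s["clock"])
w=cap("wrist")
for q,z in [("stub_collar",5),("stub_spigot",27),("slider",8),("fixed_face",4)]:
    for x in place_of(w,q)[:1]: print(q,x,onplane(w,V,x["xy"],z))
```

```text
[ 9.2  -5.75  6.69] [ 0.    0.   -1.57] 21.781697544005024 [-1.08  0.16 13.32] 28.45
stub_collar {'xy': [194.5, 145.9], 'conf': 0.62} [-26.96  50.67   5.  ]
stub_spigot {'xy': [184.5, 152.9], 'conf': 0.63} [-24.83  50.09  27.  ]
slider {'xy': [281.1, 272.5], 'conf': 0.91} [ 9.28 -5.58  8.  ]
fixed_face {'xy': [205.1, 93.7], 'conf': 0.59} [-22.09  72.45   4.  ]
```

Call:
jog_arm --plan '[[[-0.0003,0,0.0005],[0,0,0]],[[0,0.001,0],[0,0,0]],[[-0.0001,0.001,0],[0,0,0]],[[0,0.001,0],[0,0,0]],[[-0.0001,0.001,0],[0,0,0]],[[0,0.0005,0],[0,0,0]],[[0,0,0],[0,0,0]]]'

```text
clock: 29.28
ee_pos: [490.6, 51.5, 72.9]
ee_rot: [[0.059, 0.573, 0.817], [-0.998, 0.036, 0.047], [-0.002, -0.819, 0.574]]
force: [-2.0, 0.2, -2.8]
grip_width: 21.7
```

Call:
jog_arm --plan '[[[0,0.0007,0],[0,0,0]],[[0,0.0007,0],[0,0,0]],[[0,0,0],[0,0,0]]]'

```text
clock: 29.53
ee_pos: [490.5, 52.6, 72.9]
ee_rot: [[0.059, 0.573, 0.818], [-0.998, 0.035, 0.047], [-0.002, -0.819, 0.574]]
force: [-4.9, -1.9, -1.6]
grip_width: 22.2
```

Call:
jog_arm --plan '[[[0,0.0006,0],[0,0,0]],[[0,0.0006,0],[0,0,0]],[[0,0.0006,0],[0,0,0]],[[0,0,0],[0,0,0]]]'

```text
clock: 29.87
ee_pos: [490.4, 54.4, 72.9]
ee_rot: [[0.059, 0.573, 0.818], [-0.998, 0.035, 0.047], [-0.002, -0.819, 0.574]]
force: [-6.7, -1.7, -0.2]
grip_width: 21.7
```

Call:
jog_arm --plan '[[[0,0.0005,0],[0,0,0]],[[0,0.0005,0],[0,0,0]],[[0,0,0],[0,0,0]]]'

```text
clock: 30.12
ee_pos: [490.3, 55.4, 72.9]
ee_rot: [[0.059, 0.573, 0.818], [-0.998, 0.035, 0.047], [-0.002, -0.819, 0.574]]
force: [-6.4, -2.2, 1.6]
grip_width: 22.0
```

Call:
jog_arm --plan '[[[-0.0003,0.0004,-0.0002],[0,0,0]],[[0,0.0004,0],[0,0,0]],[[0,0,0],[0,0,0]]]'

```text
clock: 30.37
ee_pos: [490.2, 56.2, 72.9]
ee_rot: [[0.059, 0.573, 0.817], [-0.998, 0.035, 0.047], [-0.002, -0.819, 0.574]]
force: [-7.0, -2.2, 3.0]
grip_width: 21.9
```

Call:
jog_arm --plan '[[[0,0.0004,0],[0,0,0]],[[0,0.0004,0],[0,0,0]],[[0,0,0],[0,0,0]]]'

```text
clock: 30.62
ee_pos: [490.2, 57.0, 72.8]
ee_rot: [[0.059, 0.573, 0.817], [-0.998, 0.035, 0.047], [-0.002, -0.819, 0.574]]
force: [-8.2, -2.8, 2.9]
grip_width: 22.2
```

Call:
jog_arm --plan '[[[0,0.0004,0],[0,0,0]],[[0,0.0004,0],[0,0,0]],[[0,0,0],[0,0,0]]]'

```text
clock: 30.87
ee_pos: [490.2, 57.6, 72.9]
ee_rot: [[0.059, 0.573, 0.817], [-0.998, 0.035, 0.047], [-0.001, -0.819, 0.574]]
force: [-7.9, -2.6, 4.3]
grip_width: 22.0
```

Call:
jog_arm --plan '[[[0,0.0003,0],[0,0,0]],[[0,0.0003,0],[0,0,0]],[[0,0,0],[0,0,0]]]'

```text
clock: 31.12
ee_pos: [490.1, 58.0, 72.8]
ee_rot: [[0.058, 0.573, 0.817], [-0.998, 0.034, 0.047], [-0.001, -0.819, 0.574]]
force: [-8.7, -3.6, 3.8]
grip_width: 21.6
```

Run:
```python
from h import *
np.set_printoptions(precision=2,suppress=True)
p,r,s=tcp();print(p,r,s["grip_width"],frame(V)[1].T@s["force"],s["clock"])
w=cap("wrist")
for q,z in [("stub_collar",5),("stub_spigot",27),("slider",8),("fixed_face",4)]:
    for x in place_of(w,q)[:1]: print(q,x,onplane(w,V,x["xy"],z))
```

```text
[9.06 4.56 6.86] [ 0.   -0.   -1.57] 21.58903719719009 [-5.07 -3.08  8.23] 31.1167
stub_collar {'xy': [196.3, 158.7], 'conf': 0.55} [-26.47  55.56   5.  ]
stub_spigot {'xy': [182.2, 158.3], 'conf': 0.85} [-25.85  58.58  27.  ]
slider {'xy': [281.7, 274.3], 'conf': 0.93} [9.46 3.74 8.  ]
fixed_face {'xy': [203.8, 118.4], 'conf': 0.79} [-22.85  72.41   4.  ]
```

Call:
jog_arm --plan '[[[0,0.0003,0],[0,0,0]],[[0,0.0003,0],[0,0,0]],[[0,0,0],[0,0,0]]]'

```text
clock: 31.62
ee_pos: [490.1, 58.3, 72.9]
ee_rot: [[0.058, 0.573, 0.817], [-0.998, 0.033, 0.047], [-0.0, -0.819, 0.574]]
force: [-9.5, -6.4, 5.6]
grip_width: 21.7
```

Call:
jog_arm --plan '[[[0,0.0003,0],[0,0,0]],[[0,0.0003,0],[0,0,0]],[[0,0,0],[0,0,0]]]'

```text
clock: 31.87
ee_pos: [490.1, 58.6, 72.8]
ee_rot: [[0.057, 0.573, 0.818], [-0.998, 0.033, 0.047], [0.0, -0.819, 0.574]]
force: [-10.2, -7.9, 5.9]
grip_width: 22.1
```

Call:
jog_arm --plan '[[[0,0.0003,0],[0,0,0]],[[0,0.0003,0],[0,0,0]],[[0,0,0],[0,0,0]]]'

```text
clock: 32.12
ee_pos: [490.1, 58.9, 72.8]
ee_rot: [[0.056, 0.573, 0.818], [-0.998, 0.032, 0.047], [0.001, -0.819, 0.574]]
force: [-10.3, -8.9, 6.0]
grip_width: 21.6
```

The force rises steadily to about 9 N, so both jaws are pressing on the collar. I'll let go while pressed, then retreat square to the slope.

Call:
jog_arm --plan '[[[0,0,0],[0,0,0]],[[0,0,0],[0,0,0]],[[0,0,0],[0,0,0]],[[0,0,0],[0,0,0]],[[-0.0057,-0.0003,0.0082],[0,0,0]],[[-0.0115,-0.0007,0.0164],[0,0,0]],[[-0.0115,-0.0007,0.0164],[0,0,0]],[[-0.0115,-0.0007,0.0164],[0,0,0]],[[-0.0115,-0.0007,0.0164],[0,0,0]],[[-0.0115,-0.0007,0.0164],[0,0,0]],[[-0.0115,-0.0007,0.0164],[0,0,0]],[[0,0,0],[0,0,0]]]' --hand 0.042

```text
clock: 33.12
ee_pos: [416.2, 55.8, 182.6]
ee_rot: [[0.059, 0.578, 0.814], [-0.998, 0.035, 0.048], [-0.001, -0.816, 0.579]]
force: [1.1, 0.5, 0.2]
grip_width: 41.9
```

Run:
```python
from h import *
np.set_printoptions(precision=2,suppress=True)
p,r,s=tcp();print(p,r,s["grip_width"],s["force"],s["clock"])
w=cap("wrist")
for q,z in [("stub_collar",5),("stub_spigot",27),("slider",8),("fixed_face",4)]:
    for x in place_of(w,q)[:1]: print(q,x,onplane(w,V,x["xy"],z))
# sample the face line: row of pixels along y_c at x=-22,z=6 between y 30..80, and gap check at x=-27
o,R=frame(V)
for xc,zc in [(-27.5,6),(-12,6)]:
    ys=np.arange(30,84,1.);L=[]
    for y in ys:
        u,v=proj(w,o+R@np.array([xc,y,zc]));L.append(int(cv2.getRectSubPix(cv2.cvtColor(w["img"],cv2.COLOR_RGB2GRAY),(1,1),(float(u),float(v)))[0,0]))
    print(xc,list(zip(ys.astype(int).tolist(),L)))
```

```text
[ 11.49   6.85 139.16] [ 0.01 -0.   -1.57] 41.920381040246156 [1.13 0.51 0.19] 33.1167
stub_collar {'xy': [234.6, 141.6], 'conf': 0.82} [-25.49  55.12   5.  ]
stub_spigot {'xy': [231.5, 142.5], 'conf': 0.75} [-24.87  56.06  27.  ]
slider {'xy': [277.0, 204.2], 'conf': 0.93} [9.1  2.67 8.  ]
fixed_face {'xy': [237.4, 119.0], 'conf': 0.63} [-22.99  73.67   4.  ]
-27.5 [(30, 249), (31, 250), (32, 239), (33, 241), (34, 248), (35, 248), (36, 248), (37, 248), (38, 248), (39, 247), (40, 224), (41, 176), (42, 193), (43, 202), (44, 201), (45, 183), (46, 172), (47, 191), (48, 202), (49, 203), (50, 199), (51, 201), (52, 198), (53, 194), (54, 186), (55, 178), (56, 172), (57, 181), (58, 186), (59, 195), (60, 193), (61, 194), (62, 192), (63, 194), (64, 178), (65, 141), (66, 116), (67, 109), (68, 115), (69, 116), (70, 114), (71, 114), (72, 108), (73, 118), (74, 98), (75, 93), (76, 160), (77, 229), (78, 235), (79, 236), (80, 236), (81, 236), (82, 238), (83, 239)]
-12 [(30, 246), (31, 245), (32, 245), (33, 244), (34, 248), (35, 248), (36, 248), (37, 248), (38, 248), (39, 248), (40, 241), (41, 190), (42, 166), (43, 162), (44, 175), (45, 246), (46, 244), (47, 242), (48, 243), (49, 227), (50, 176), (51, 160), (52, 128), (53, 130), (54, 143), (55, 140), (56, 141), (57, 136), (58, 117), (59, 110), (60, 107), (61, 99), (62, 102), (63, 99), (64, 132), (65, 157), (66, 169), (67, 170), (68, 170), (69, 172), (70, 171), (71, 168), (72, 161), (73, 155), (74, 162), (75, 236), (76, 244), (77, 245), (78, 244), (79, 244), (80, 244), (81, 244), (82, 243), (83, 243)]
```

The networks put the slider at 2.7 (2.5 expected for a 32 mm gap) and the stub at about 55.5. Vision can't settle the last millimetre, so I'll re-pinch and press once more to check by feel.

Call:
jog_arm --plan '[[[-0.0018,-0.0042,-0.0014],[0,0,0]],[[0.0115,0.0007,-0.0164],[0,0,0]],[[0.0115,0.0007,-0.0164],[0,0,0]],[[0.0115,0.0007,-0.0164],[0,0,0]],[[0.0115,0.0007,-0.0164],[0,0,0]],[[0.0115,0.0007,-0.0164],[0,0,0]],[[0.0115,0.0007,-0.0164],[0,0,0]],[[0,0,0],[0,0,0]],[[0,0,0],[0,0,0]],[[0,0,0],[0,0,0]]]'

```text
clock: 34.2
ee_pos: [482.2, 55.7, 79.5]
ee_rot: [[0.059, 0.572, 0.818], [-0.998, 0.036, 0.047], [-0.002, -0.819, 0.573]]
force: [0.1, -0.3, -0.7]
grip_width: 42.1
```

Run:
```python
from h import *
np.set_printoptions(precision=2,suppress=True)
p,r,s=tcp();print(p,r,s["grip_width"],s["force"],s["clock"]);print("world delta",dw(*(np.array([9.,2.8,7])-p)), "turn", frame(V)[1]@(np.array([0,0,-1.5708])-r))
```

```text
[ 6.34  2.77 16.92] [ 0.    0.   -1.57] 42.09492629492671 [ 0.08 -0.31 -0.73] 34.2
world delta [ 7.85  0.5  -6.6 ] turn [-0. -0.  0.]
```

Call:
jog_arm --plan '[[[0.004,0.0003,-0.0033],[0,0,0]],[[0.004,0.0002,-0.0033],[0,0,0]],[[0,0,0],[0,0,0]],[[0,0,0],[0,0,0]]]'

```text
clock: 34.53
ee_pos: [491.6, 56.2, 73.7]
ee_rot: [[0.059, 0.574, 0.816], [-0.998, 0.035, 0.048], [-0.002, -0.818, 0.576]]
force: [-0.7, -0.2, -0.6]
grip_width: 42.0
```

Call:
jog_arm --plan '[[[0,0,0],[0,0,0]],[[0,0,0],[0,0,0]],[[0,0,0],[0,0,0]],[[0,0,0],[0,0,0]],[[0,0,0],[0,0,0]]]' --hand 0 --grip_force 30

```text
clock: 34.95
ee_pos: [490.2, 56.2, 72.9]
ee_rot: [[0.059, 0.573, 0.818], [-0.998, 0.035, 0.048], [-0.001, -0.819, 0.574]]
force: [-5.0, -1.1, 5.2]
grip_width: 21.6
```

Call:
jog_arm --plan '[[[0,0.0004,0],[0,0,0]],[[0,0,0],[0,0,0]],[[0,0,0],[0,0,0]]]'

```text
clock: 35.2
ee_pos: [490.1, 56.3, 72.9]
ee_rot: [[0.059, 0.573, 0.818], [-0.998, 0.034, 0.047], [-0.001, -0.819, 0.574]]
force: [-6.7, -1.8, 5.6]
grip_width: 21.7
```

Call:
jog_arm --plan '[[[0,0.0004,0],[0,0,0]],[[0,0,0],[0,0,0]],[[0,0,0],[0,0,0]]]'

```text
clock: 35.45
ee_pos: [490.2, 56.5, 72.9]
ee_rot: [[0.058, 0.573, 0.818], [-0.998, 0.034, 0.047], [-0.0, -0.819, 0.574]]
force: [-6.1, -4.4, 6.4]
grip_width: 21.9
```

Call:
jog_arm --plan '[[[0,0.0004,0],[0,0,0]],[[0,0.0004,0],[0,0,0]],[[0,0,0],[0,0,0]],[[0,0,0],[0,0,0]]]'

```text
clock: 35.78
ee_pos: [490.2, 56.8, 72.9]
ee_rot: [[0.057, 0.573, 0.818], [-0.998, 0.032, 0.047], [0.0, -0.819, 0.574]]
force: [-7.4, -7.3, 6.8]
grip_width: 22.0
```

It's firm at once: 0.6 mm of hand travel gives 7 N. Both jaws are on the collar, so I'll let go and withdraw.

Call:
jog_arm --plan '[[[0,0,0],[0,0,0]],[[0,0,0],[0,0,0]],[[0,0,0],[0,0,0]],[[0,0,0],[0,0,0]],[[-0.0057,-0.0003,0.0082],[0,0,0]],[[-0.0115,-0.0007,0.0164],[0,0,0]],[[-0.0115,-0.0007,0.0164],[0,0,0]],[[-0.0115,-0.0007,0.0164],[0,0,0]],[[-0.0115,-0.0007,0.0164],[0,0,0]],[[-0.0115,-0.0007,0.0164],[0,0,0]],[[-0.0115,-0.0007,0.0164],[0,0,0]],[[0,0,0],[0,0,0]]]' --hand 0.042

```text
clock: 36.78
ee_pos: [416.4, 53.4, 182.5]
ee_rot: [[0.059, 0.577, 0.815], [-0.998, 0.035, 0.048], [-0.001, -0.816, 0.578]]
force: [0.7, -0.3, -0.1]
grip_width: 41.8
```

Run:
```python
from h import *
np.set_printoptions(precision=2,suppress=True)
p,r,s=tcp();print(p,s["grip_width"],s["force"],s["clock"])
w=cap("wrist");t=cap("top")
for q,z in [("stub_collar",5),("stub_spigot",27),("slider",8),("fixed_face",4)]:
    for x in place_of(w,q)[:1]: print(q,x,onplane(w,V,x["xy"],z))
print("top block",[(x["xy"],round(x["conf"],2),atz(t,x["xy"],35)) for x in place_of(t,"block_center")[:3]])
print(sign_off())
```

```text
[ 11.53   4.44 139.08] 41.834179411760914 [ 0.69 -0.25 -0.12] 36.7833
stub_collar {'xy': [233.4, 136.9], 'conf': 0.96} [-26.52  56.59   5.  ]
stub_spigot {'xy': [230.1, 139.6], 'conf': 0.68} [-25.99  55.86  27.  ]
slider {'xy': [276.4, 200.1], 'conf': 0.64} [8.49 3.81 8.  ]
fixed_face {'xy': [237.3, 116.1], 'conf': 0.72} [-23.16  73.63   4.  ]
top block [([409.6, 246.3], 0.42, array([ 334.59, -298.43,   35.  ]))]
the job is handed in; nothing more can be done
None
```

The job is done and handed in at about 37 s on the robot's clock, well under the 72 s limit.

**Block:** It stands upright in the free middle compartment of the case. A picture after release showed it there, and the networks placed it within about 2–8 mm of the case centre.

**Stub:** The steel stub stands collar down on the rest, against the dowel. The networks put its axis at caliper (-26, 56) mm; about (-25, 56.5) is expected.

**Moving jaw:** I slid it shut until the force rose from about 3 N to 9 N, let go, then pinched it again to check. The force built at once to about 7 N, so both jaws press on the collar. I then released it and withdrew. The hand was touching nothing at the end (force about 0.7 N).

**Weaker checks:** The networks' last slider reading (3.8 mm against 2.5 expected) and fixed-face reading (73.6 against 72.5) were each about 1 mm off. The camera therefore could not settle the last millimetre of jaw contact, and that rests on feel alone. The final state was checked by the networks only, because I had used all 12 pictures.

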